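Nest the locksmith's matching parts cups

ROBOT

A 7-joint arm with a two-finger parallel gripper is mounted at the origin on the work surface. World frame = base frame: x ahead of the robot, y to its left, z up, the work surface at z = 0. Lengths are in mm, angles in rad, forces in N, time in s.
With the tool pointing down it reaches from about 400 to 875 mm from the base axis. Payload 4.4 kg.
Tool frame: the origin (TCP) lies at the very end of the fingers, on their centre line; the grasp point (between the pads) lies 19 mm behind it; y points along the fingers, x is the direction in which the jaws open and shut, and the axes are right-handed (so a half turn about y gives the same grasp; the last joint's range is limited). The gripper opens to 85 mm and grips with 20 to 120 N. Pads are 22 mm wide; open, the fingers measure 114 mm over their backs; the gripper's body (76 mm by 85 mm) begins 54 mm behind the grasp point. The pads swing forward as they close: fully open they stand 13 mm farther back than shut.
Start: joints at [1.237, 0.628, 0.038, 1.517, -0.027, 0.996, -0.02], TCP at [172.024, -626.838, 231.313] pointing down, gripper open.
Joint ranges: [-3.06, 3.06], [-0.37, 2.12], [-1.25, 1.32], [0.18, 2.47], [-1.1, 4.24], [0.23, 1.98], [-2.94, 2.94]. Speed limits (rad/s): [2.57, 2.57, 3.14, 3.14, 3.14, 3.14, 3.14].

INTERFACE

Orientations are given as [roll, pitch, yaw] about the fixed x, y, z axes, in that order (R = Rz(yaw) Ry(pitch) Rx(roll)).
In Python, from cell import readout, eyes, finish_job gives the robot as it stands. The module is installed in compiled form; this text tells all that it offers.
- The arm moves only by the tool apply_moves, never from a script. Its argument "commands" is a list that holds one entry, the list of rows, each a list of 6 numbers: the shift along the tool's x, y, z in units of 0.04 m (1.0 is 0.04 m), then the turn, a rotation vector about the tool's x, y, z in units of 5 degrees (1.0 is 5 degrees). A call has 1 to 8 rows; each row shifts and turns the pose as measured when the row begins, along the tool's axes as they then stand; what a row does not reach is not made up. A row lasts 1/12 s, in which the tool goes at most 41.7 mm and 7.16 degrees, less where a joint would pass 70% of its speed; a pose out of reach is approached as far as the arm can. A call with a number of a shift or a turn outside -1 to 1 is refused whole. A call with a gripper value outside its range is refused whole. "claw" is the finger opening in mm, from 0 to 85.4, set as the call begins (left out, the last holds). The fingers move at their own pace and stop on an object; the grip force is fixed at half the most. Time passes only in rows, so rows that do not move let the fingers close. It gives the time, the measured TCP pose, the force and the opening at its end, in the units of the state.
- readout.read_state(): the state, without advancing time (a new reading comes with each control period).
- eyes.get_image(name): name is "scene" or "top"; returns a dict with "image" (384x512x3 uint8, red, green, blue), "mtx" (3x3 intrinsics, pixels), "rvec" (rotation vector, rad) and "tvec" (3), from world to camera coordinates, as OpenCV has them. Camera axes: x right, y down, z forward; pixel columns grow to the right and rows downward; lengths in mm; the calibration is good to about 2 mm. A picture is of the moment at which its call begins. There is no depth.
- finish_job(): hands the job in, once; it reports no verdict.
The state is a dict: "clock": time; "qpos": joint angles; "qd": joint speeds; "tau": joint torques, N m; "eef_pos": TCP position; "tool_rot": TCP orientation; "force": force on the tool from outside, world axes, zero at the start; "torque": the same for the moment, N m; "width": finger opening in mm.
Only numpy, scipy, OpenCV 4.12 (cv2) and the standard library are available. Lean on these libraries where they do the work, as an engineer would, in place of code of your own. Each camera call takes 0.05 s, during which the arm holds its last target. There are 200 camera calls.

TASK

Clear the bench: nest the two loose round tapered blue cups into the matching cup on the round black mat, so that all three stand upright in one fully nested stack on the mat. The straight-sided blue cup with the cross divider will not nest: leave it standing where it is.

Things in the scene. Friction and masses are not known exactly. Their poses are not given: they have to be found in the camera images.
- cup_a_center (a point): A loose round blue cup, 50-80 g, open top, 64 mm tall: straight band 58 mm across over the top 24 mm (grip here), a shoulder under it, then a body tapering from 47 to 32 mm at the foot. Mouth 53 mm inside. Matching cups nest till the shoulder rests on the rim below, 24 mm higher than the cup below. Point: its centre, on the axis, 32 mm above its underside; z up; yaw does not matter.
- cup_b_center (a point): The second loose round blue cup, 50-80 g, open top, 64 mm tall: straight band 58 mm across over the top 24 mm (grip here), a shoulder under it, then a body tapering from 47 to 32 mm at the foot. Mouth 53 mm inside. Matching cups nest till the shoulder rests on the rim below, 24 mm higher than the cup below. Point: its centre, on the axis, 32 mm above its underside; z up; yaw does not matter.
- host_center (a point): The bottom cup of the stack, same kind and size as cup_a and cup_b, standing loose on the round black rubber mat. The point is its centre, on its axis 32 mm above its underside; z is up.
- odd_center (a point): The odd cup: same blue, 64 mm tall and 58 mm across, but straight-sided down to the foot and split inside by a cross-shaped divider, so it nests with nothing. Loose, about 80 g. To be left alone. The point is its centre, 32 mm above its underside.
- mat_top (a point): Centre of the top face of the round black rubber mat, 80 mm across and 4 mm thick, fixed to the bench, on which the host cup stands.

How it is judged:
By the outcome, as a careful person would: the job done as asked, in the order asked, and still so for the second after the job is handed in, with the robot touching nothing.
It also fails if it takes over 61 s, if anything falls off the work surface, if the arm or the gripper's body presses on something with over 40 N, if the wrist force passes 120 N, or if a joint passes its speed limit or range.

## Working session

There is one attempt and no reset: what is moved stays moved. The work goes in short steps, Python scripts to look and compute and a tool call to move; the robot and the scene stay as the last step left them, time stands still between calls to the robot, and variables do not carry over. Pictures are saved under pics/ and viewed, about 8 in all and at most 12, crops included, and the job is handed in when it is done.

Besides the shell and the picture viewer there is one more tool, called as a command line: name --argument value ..., lists and objects as JSON in quotes. apply_moves: Moves the arm, as the interface text tells. Shifts and turns lie within -1 to 1; 1 stands for 0.04 m of shift or 5 degrees of turn. Its arguments: {"type":"object","properties":{"commands":{"type":"array"},"claw":{"type":"number"}},"required":["commands"]}

```bash
mkdir -p pics; cat > h.py <<'E'
import numpy as np, cv2
from cell import readout, eyes, finish_job
def snap(name,fn,crop=None,scale=1):
    d=eyes.get_image(name); im=cv2.cvtColor(d["image"],cv2.COLOR_RGB2BGR)
    np.savez(fn.replace('.png','.npz'),im=im,mtx=d["mtx"],rvec=d["rvec"],tvec=d["tvec"])
    if crop: x0,y0,x1,y1=crop; im=im[y0:y1,x0:x1]
    cv2.imwrite(fn,cv2.resize(im,None,fx=scale,fy=scale,interpolation=cv2.INTER_CUBIC)); return d
def ray(d,u,v,z):
    R=cv2.Rodrigues(np.array(d["rvec"],float))[0]; t=np.array(d["tvec"],float).ravel()
    c=-R.T@t; r=R.T@np.linalg.inv(d["mtx"])@np.array([u,v,1.]); return c+r*(z-c[2])/r[2]
def proj(d,p):
    return cv2.projectPoints(np.array(p,float).reshape(-1,3),np.array(d["rvec"],float),np.array(d["tvec"],float),np.array(d["mtx"],float),None)[0].reshape(-1,2)
E
python3 - <<'E'
from h import *
snap("top","pics/t0.png",scale=1.5);snap("scene","pics/s0.png",scale=1.5)
for n in "ts":
    d=np.load(f"pics/{n}0.npz");R=cv2.Rodrigues(d["rvec"])[0];print(-R.T@d["tvec"].ravel(),R.round(2).tolist(),d["mtx"][0,0])
s=readout.read_state();print({k:np.round(v,3).tolist() for k,v in s.items()})
E
```

```text
[426.45958439   5.70955957 890.78137622] [[0.01, -1.0, -0.0], [-0.98, -0.01, -0.18], [0.18, 0.01, -0.98]] 425.48960544938313
[1253.67528115   97.42476041  575.06522796] [[-0.1, 0.99, -0.02], [0.59, 0.04, -0.8], [-0.8, -0.1, -0.6]] 462.91145984604776
{'clock': 0.1, 'qpos': [1.237, 0.629, 0.038, 1.518, -0.027, 0.996, -0.02], 'qd': [0.001, -0.002, 0.0, -0.002, -0.003, -0.0, 0.001], 'tau': [0.003, -56.454, 1.231, -19.397, 0.011, 0.005, -0.0], 'eef_pos': [171.895, -626.285, 230.486], 'tool_rot': [-1.571, 0.002, -1.303], 'force': [0.413, -0.335, 0.106], 'torque': [0.017, 0.01, 0.03], 'width': 85.104}
```

View pics/t0.png

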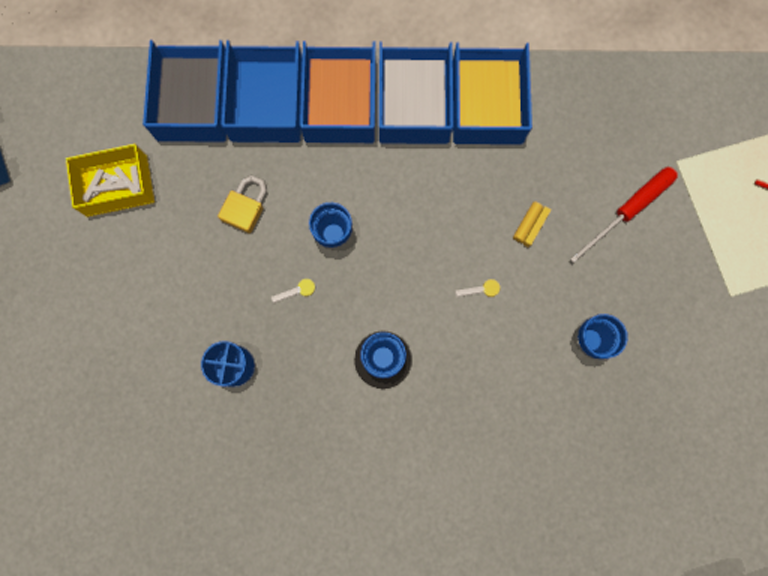

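View pics/s0.png

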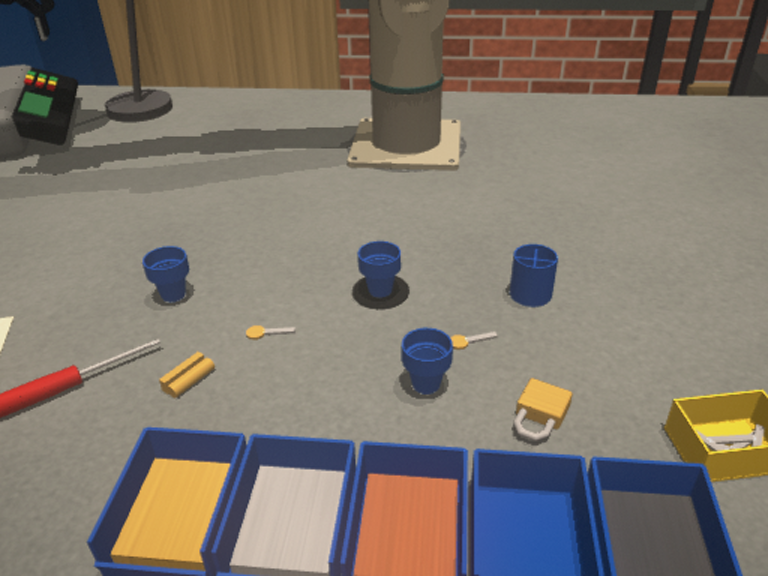

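The top view (1.5x pixels) shows cup rims near (331,223) and (603,336), the host on its mat at (383,357), and the odd cup at (228,363). All stand upright. The scene view agrees. Next I'll fit the cup silhouettes in both views.

```bash
cat >> h.py <<'E'
from scipy.optimize import minimize
th=np.linspace(0,2*np.pi,48,endpoint=False); C=np.c_[np.cos(th),np.sin(th)]
def sil(d,x,y,z0,sc=4,straight=False):
    m=np.zeros((384*sc,512*sc),np.uint8)
    segs=[(0,29,64,29)] if straight else [(0,16,40,23.5),(40,29,64,29)]
    for a,r1,b,r2 in segs:
        P=np.vstack([np.c_[C*r+[x,y],np.full(48,z0+z)] for z,r in((a,r1),(b,r2))])
        p=((proj(d,P)+.5)*sc-.5).round().astype(np.int32); cv2.fillConvexPoly(m,cv2.convexHull(p),1)
    return cv2.resize(m.astype(np.float32),(512,384),interpolation=cv2.INTER_AREA)
def blue(d):
    h=cv2.cvtColor(d["im"],cv2.COLOR_BGR2HSV); return ((h[...,0]>95)&(h[...,0]<130)&(h[...,1]>120)).astype(np.float32)
def fit(ds,x,y,z0,straight=False):
    ms=[blue(d) for d in ds]
    def cost(p):
        c=0
        for d,m in zip(ds,ms):
            s=sil(d,*p,z0,straight=straight); u,v=proj(d,[x,y,z0+32])[0].astype(int)
            w=slice(max(v-30,0),v+30),slice(max(u-30,0),u+30); c+=np.abs(s[w]-m[w]).sum()/s.sum()
        return c
    r=minimize(cost,[x,y],method='Nelder-Mead',options=dict(initial_simplex=[[x-6,y-6],[x+8,y],[x,y+8]],xatol=.1,fatol=1e-4)); return r.x.round(1),round(r.fun,3)
E
python3 - <<'E'
from h import *
t,s=np.load("pics/t0.npz"),np.load("pics/s0.npz")
for n,u,v,z0 in(("A",331,223,0),("B",603,336,0),("host",383,355,4),("odd",228,363,0)):
    x,y,_=ray(t,u/1.5,v/1.5,z0+64)
    print(n,round(x),round(y),[fit(q,x,y,z0,n=="odd") for q in([t],[s],[t,s])],np.hypot(x,y).round())
E
```

```text
A 658 73 [(array([659.5,  74.8]), np.float64(0.091)), (array([650.4,  75.2]), np.float64(0.473)), (array([659.2,  75.2]), np.float64(0.569))] 662.0
B 511 -283 [(array([ 511.8, -285. ]), np.float64(0.078)), (array([ 489.8, -297.5]), np.float64(0.709)), (array([ 512.2, -285.5]), np.float64(0.795))] 584.0
host 483 2 [(array([483.6,   1.7]), np.float64(0.037)), (array([466.3,   0.9]), np.float64(0.664)), (array([483.7,   1.8]), np.float64(0.707))] 483.0
odd 470 201 [(array([470.5, 208.2]), np.float64(0.082)), (array([471.9, 209.2]), np.float64(0.285)), (array([471. , 208.8]), np.float64(0.37))] 512.0
```

```bash
python3 - <<'E'
import re
s=open('h.py').read()
i=s.index("def blue");j=s.index("def fit")
s=s[:i]+'''def blue(d):
    i=cv2.GaussianBlur(d["im"],(0,0),.5).astype(float); return ((i[...,0]>1.5*i[...,2]+5)).astype(np.float32)
'''+s[j:]
open('h.py','w').write(s)
E
python3 - <<'E'
from h import *
t,s=np.load("pics/t0.npz"),np.load("pics/s0.npz")
rows=[]
for n,x,y,z0 in(("A",659,75,0),("B",512,-285,0),("host",484,2,4),("odd",471,208,0)):
    print(n,[fit(q,x,y,z0,n=="odd") for q in([t],[s],[t,s])])
    r=[]
    for d in(t,s):
        u,v=proj(d,[x,y,z0+32])[0].astype(int); im=d["im"].copy()
        c=cv2.resize(im[v-30:v+30,u-30:u+30],(200,200)); m=cv2.resize((blue(d)-sil(d,x,y,z0,straight=n=="odd")+1)[v-30:v+30,u-30:u+30]*127,(200,200)).astype(np.uint8)
        r+=[c,cv2.merge([m]*3)]
    rows.append(np.vstack(r[2:]))
cv2.imwrite("pics/o.png",np.hstack(rows))
E
```

```text
A [(array([659.4,  75.3]), np.float64(0.064)), (array([661.4,  75.6]), np.float64(0.104)), (array([660.2,  75.4]), np.float64(0.172))]
B [(array([ 511.7, -285.5]), np.float64(0.065)), (array([ 511. , -286.3]), np.float64(0.145)), (array([ 511.8, -285.6]), np.float64(0.212))]
host [(array([483.6,   1.9]), np.float64(0.042)), (array([485.6,   2.5]), np.float64(0.133)), (array([483.7,   2.2]), np.float64(0.182))]
odd [(array([470.2, 208.8]), np.float64(0.069)), (array([474.2, 210. ]), np.float64(0.102)), (array([471.1, 208.8]), np.float64(0.185))]
```

View pics/o.png

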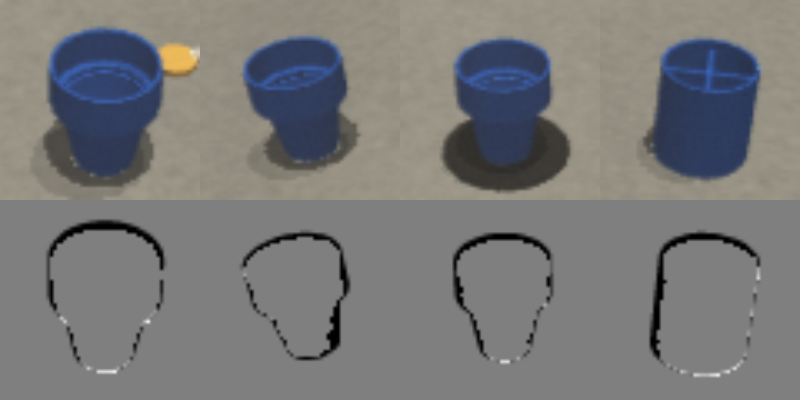

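Both views agree within 2 mm. A is at (660,75.4), B at (512,-285.8) and the host at (484,2) with its base at z=4. I'll take B first, with constant yaw so the jaws open roughly along y.

```bash
cat > go.py <<'E'
import sys
from h import readout,np
from scipy.spatial.transform import Rotation as Ro
def go(x,y,z,yaw=-1.303):
    s=readout.read_state(); p=np.array(s["eef_pos"]); R=Ro.from_euler('xyz',s["tool_rot"])
    T=Ro.from_euler('xyz',[-np.pi/2,0,yaw])
    d=R.inv().apply(np.array([x,y,z])-p)/40; w=np.degrees((R.inv()*T).as_rotvec())/5
    n=max(1,int(np.ceil(np.linalg.norm(d)/.95)))
    print("t",s["clock"],"p",p.round(1),"w",round(s["width"],1),"F",np.round(s["force"],1),"units",d.round(3),"turn",w.round(3),"n",n,"per row",(d/n).round(3))
if __name__=="__main__": go(*map(float,sys.argv[1:]))
E
python3 go.py 512 -285.8 150
```

```text
t 0.1 p [ 171.9 -626.3  230.5] w 85.1 F [ 0.4 -0.3  0.1] units [-5.955  2.022 10.452] turn [ 0.     0.001 -0.019] n 13 per row [-0.458  0.156  0.804]
```

apply_moves --commands '[[[-0.46, 0.15, 0.8, 0, 0, 0], [-0.46, 0.15, 0.8, 0, 0, 0], [-0.46, 0.15, 0.8, 0, 0, 0], [-0.46, 0.15, 0.8, 0, 0, 0], [-0.46, 0.15, 0.8, 0, 0, 0], [-0.46, 0.15, 0.8, 0, 0, 0], [-0.46, 0.15, 0.8, 0, 0, 0], [-0.46, 0.15, 0.8, 0, 0, 0]]]' --claw 85

```text
clock: 0.77
eef_pos: [376.3, -418.3, 176.7]
tool_rot: [-1.58, -0.001, -1.325]
force: [1.0, 0.5, -0.8]
width: 84.7
```

```bash
python3 go.py 512 -285.8 150
```

```text
t 0.7667 p [ 376.3 -418.3  176.7] w 84.7 F [ 1.   0.5 -0.8] units [-2.39   0.626  4.102] turn [ 0.108 -0.253  0.012] n 6 per row [-0.398  0.104  0.684]
```

apply_moves --commands '[[[-0.43, 0.1, 0.72, 0.02, -0.05, 0], [-0.43, 0.1, 0.72, 0.02, -0.05, 0], [-0.43, 0.1, 0.72, 0.02, -0.05, 0], [-0.43, 0.1, 0.72, 0.02, -0.05, 0], [-0.43, 0.1, 0.72, 0.02, -0.05, 0], [-0.2, 0.1, 0.4, 0, 0, 0], [0, 0, 0, 0, 0, 0]]]'

```text
clock: 1.35
eef_pos: [517.9, -267.8, 146.9]
tool_rot: [-1.57, 0.008, -1.288]
force: [0.7, 0.9, -0.5]
width: 85.0
```

```bash
python3 go.py 512 -285.8 110
```

```text
t 1.35 p [ 517.9 -267.8  146.9] w 85.0 F [ 0.7  0.9 -0.5] units [ 0.399  0.919 -0.269] turn [-0.009  0.169 -0.09 ] n 2 per row [ 0.199  0.46  -0.134]
```

apply_moves --commands '[[[0.2, 0.45, -0.13, 0, 0.08, -0.05], [0.2, 0.45, -0.13, 0, 0.08, -0.05], [0, 0, 0, 0, 0, 0]]]'

```text
clock: 1.6
eef_pos: [513.1, -284.8, 109.9]
tool_rot: [-1.57, -0.001, -1.297]
force: [-0.4, 0.2, 0.1]
width: 85.1
```

```bash
python3 go.py 512 -285.8 38; python3 -c "
from h import *
snap('top','pics/t1.png',(310,130,470,290),3)"
```

```text
t 1.6 p [ 513.1 -284.8  109.9] w 85.1 F [-0.4  0.2  0.1] units [ 0.014  1.798 -0.035] turn [-0.012  0.068  0.017] n 2 per row [ 0.007  0.899 -0.018]
```

View pics/t1.png

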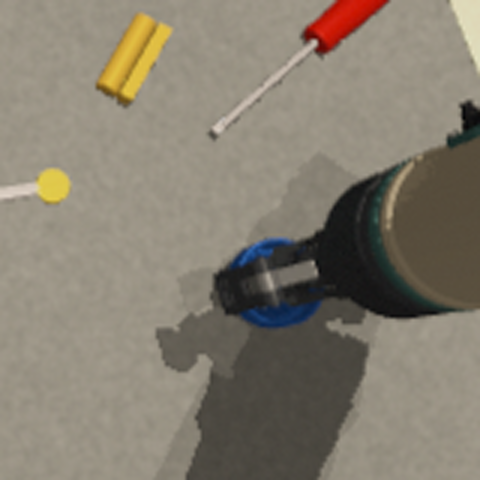

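The gripper straddles the cup (crop about (272,283)), so I'll descend.

apply_moves --commands '[[[0, 0.6, -0.01, 0, 0, 0], [0, 0.6, -0.01, 0, 0, 0], [0, 0.5, -0.01, 0, 0, 0], [0, 0.1, 0, 0, 0, 0], [0, 0, 0, 0, 0, 0]]]'

```text
clock: 2.07
eef_pos: [513.9, -289.3, 42.6]
tool_rot: [-1.564, -0.007, -1.302]
force: [0.3, 0.9, 1.3]
width: 84.8
```

```bash
python3 go.py 512 -285.8 38
```

```text
t 2.0667 p [ 513.9 -289.3   42.6] w 84.8 F [0.3 0.9 1.3] units [-0.098  0.113 -0.023] turn [-0.081  0.014  0.078] n 1 per row [-0.098  0.113 -0.023]
```

apply_moves --commands '[[[-0.1, 0.11, -0.02, -0.08, 0, 0.08], [0, 0, 0, 0, 0, 0], [0, 0, 0, 0, 0, 0]]]'

```text
clock: 2.32
eef_pos: [513.0, -286.9, 41.2]
tool_rot: [-1.569, -0.002, -1.303]
force: [0.2, -0.9, 0.3]
width: 85.0
```

```bash
python3 go.py 512 -285.8 38
```

```text
t 2.3167 p [ 513.  -286.9   41.2] w 85.0 F [ 0.2 -0.9  0.3] units [-0.032  0.08  -0.017] turn [-0.024 -0.001  0.02 ] n 1 per row [-0.032  0.08  -0.017]
```

apply_moves --commands '[[[0, 0, 0, 0, 0, 0], [0, 0, 0, 0, 0, 0], [0, 0, 0, 0, 0, 0], [0, 0, 0, 0, 0, 0], [0, 0, 0, 0, 0, 0], [0, 0, 0, 0, 0, 0], [0, 0, 0, 0, 0, 0], [0, 0, 0, 0, 0, 0]]]' --claw 45

```text
clock: 2.98
eef_pos: [515.4, -287.5, 45.4]
tool_rot: [-1.564, -0.006, -1.302]
force: [0.2, 0.4, 0.1]
width: 56.0
```

```bash
python3 go.py 512 -285.8 38;python3 -c "
from h import *
snap('scene','pics/s1.png',(40,100,200,260),3)"
```

```text
t 2.9833 p [ 515.4 -287.5   45.4] w 56.0 F [0.2 0.4 0.1] units [-0.065  0.183 -0.073] turn [-0.079  0.007  0.066] n 1 per row [-0.065  0.183 -0.073]
```

View pics/s1.png

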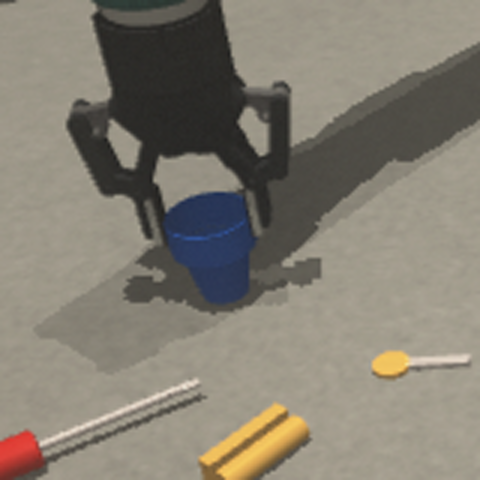

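The fingers look like they are at the band (crop about (155,235) and (262,220)), but I can't tell whether they are still closing. I'll give it a few more rows and move down about 5 mm.

apply_moves --commands '[[[0, 0.06, 0, 0, 0, 0], [0, 0.03, 0, 0, 0, 0], [0, 0, 0, 0, 0, 0]]]' --claw 45

```text
clock: 3.28
eef_pos: [516.1, -287.6, 44.6]
tool_rot: [-1.563, -0.006, -1.303]
force: [0.3, 0.0, -1.1]
width: 56.6
```

```bash
python3 go.py 512 -285.8 90
```

```text
t 3.2833 p [ 516.1 -287.6   44.6] w 56.6 F [ 0.3  0.  -1.1] units [-0.064 -1.136 -0.078] turn [-0.094  0.005  0.073] n 2 per row [-0.032 -0.568 -0.039]
```

apply_moves --commands '[[[0, -0.4, 0, 0, 0, 0], [0, -0.5, 0, 0, 0, 0], [0, -0.6, 0, -0.05, 0, 0.04], [0, -0.6, 0, -0.05, 0, 0.04], [0, -0.6, 0, 0, 0, 0], [0, -0.1, 0, 0, 0, 0], [0, 0, 0, 0, 0, 0]]]'

```text
clock: 3.87
eef_pos: [513.6, -286.5, 158.3]
tool_rot: [-1.576, 0.005, -1.303]
force: [0.3, 0.0, -0.8]
width: 56.4
```

```bash
python3 go.py 484 2 150;python3 -c "
from h import *
snap('scene','pics/s2.png',(40,60,200,220),3)"
```

```text
t 3.8667 p [ 513.6 -286.5  158.3] w 56.4 F [ 0.3  0.  -0.8] units [-7.15   0.237  1.197] turn [ 0.063  0.004 -0.059] n 8 per row [-0.894  0.03   0.15 ]
```

View pics/s2.png

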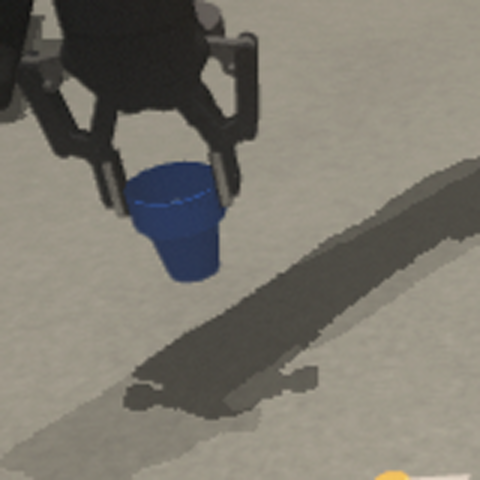

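The cup is held and lifted. I'll move to above the host, then measure the held cup relative to the TCP from the scene view.

apply_moves --commands '[[[-0.9, 0.03, 0.15, 0, 0, 0], [-0.9, 0.03, 0.15, 0, 0, 0], [-0.9, 0.03, 0.15, 0, 0, 0], [-0.9, 0.03, 0.15, 0, 0, 0], [-0.9, 0.03, 0.15, 0, 0, 0], [-0.9, 0.03, 0.15, 0, 0, 0], [-0.6, 0, 0.1, 0, 0, 0], [0, 0, 0, 0, 0, 0]]]'

```text
clock: 4.58
eef_pos: [481.7, -38.5, 139.8]
tool_rot: [-1.591, 0.007, -1.311]
force: [1.0, 0.3, -1.2]
width: 56.0
```

```bash
python3 go.py 484 2 150
```

```text
t 4.5833 p [481.7 -38.5 139.8] w 56.0 F [ 1.   0.3 -1.2] units [-0.965 -0.255  0.31 ] turn [ 0.232 -0.096 -0.08 ] n 2 per row [-0.483 -0.128  0.155]
```

apply_moves --commands '[[[-0.5, -0.15, 0.16, 0.12, -0.05, -0.04], [-0.48, -0.13, 0.16, 0.12, -0.05, -0.04], [0, 0, 0, 0, 0, 0], [0, 0, 0, 0, 0, 0]]]'

```text
clock: 4.92
eef_pos: [480.6, 4.8, 146.3]
tool_rot: [-1.579, 0.001, -1.299]
force: [0.0, -0.8, -0.9]
width: 55.9
```

```bash
python3 go.py 484 2 150; cat >> h.py <<'E'
def fit3(d,x,y,z0):
    m=blue(d)
    def cost(p):
        s=sil(d,*p); u,v=proj(d,[x,y,z0+25])[0].astype(int); w=slice(v-24,v+26),slice(u-28,u+28)
        return np.abs(s[w]-m[w]).sum()
    r=minimize(cost,[y,z0],method='Nelder-Mead') if 0 else minimize(lambda q:cost([x,*q]),[y,z0],method='Nelder-Mead',options=dict(initial_simplex=[[y-6,z0-6],[y+8,z0],[y,z0+8]]))
    return r.x.round(1),round(r.fun,1)
E
python3 - <<'E'
from h import *
snap('scene','pics/s3.png',(170,80,330,240),3)
d=np.load('pics/s3.npz')
for x in (478,482,486): print(x,fit3(d,x,2,106))
E
```

```text
t 4.9167 p [480.6   4.8 146.3] w 55.9 F [ 0.  -0.8 -0.9] units [ 0.091 -0.094  0.061] turn [ 0.094  0.051 -0.011] n 1 per row [ 0.091 -0.094  0.061]
478 (array([ 6.7, 99. ]), np.float64(120.9))
482 (array([  6.6, 101.2]), np.float64(151.0))
486 (array([  7. , 103.3]), np.float64(183.4))
```

View pics/s3.png

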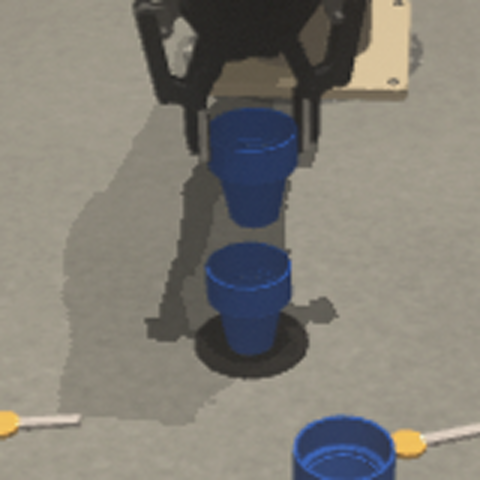

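The held cup is upright, with its base about 45 mm below the TCP. It is offset (-3.5,+1.8) from the TCP, which matches the pick-up measurement. The TCP target is therefore (487.5, 0.2).

apply_moves --commands '[[[0.16, 0.1, 0.14, 0.09, 0.05, 0], [0, 0, 0, 0, 0, 0]]]'

```text
clock: 5.13
eef_pos: [487.9, -2.4, 140.9]
tool_rot: [-1.572, 0.0, -1.306]
force: [0.1, -1.0, -0.0]
width: 56.2
```

```bash
python3 go.py 487.5 0.2 118
```

```text
t 5.1333 p [487.9  -2.4 140.9] w 56.2 F [ 0.1 -1.  -0. ] units [-0.065  0.572  0.007] turn [ 0.017 -0.033 -0.004] n 1 per row [-0.065  0.572  0.007]
```

apply_moves --commands '[[[-0.06, 0.3, 0, 0, -0.03, 0], [0, 0.25, 0, 0, 0, 0], [0, 0.05, 0, 0, 0, 0]]]'

```text
clock: 5.38
eef_pos: [488.5, -5.2, 115.5]
tool_rot: [-1.571, -0.002, -1.311]
force: [-0.2, 0.2, -1.0]
width: 56.3
```

```bash
python3 go.py 487.5 0.2 95
```

```text
t 5.3833 p [488.5  -5.2 115.5] w 56.3 F [-0.2  0.2 -1. ] units [-0.138  0.513  0.011] turn [ 0.008 -0.093  0.021] n 1 per row [-0.138  0.513  0.011]
```

apply_moves --commands '[[[-0.12, 0, 0, 0, -0.09, 0.02], [-0.03, 0, 0, 0, 0, 0]]]'

```text
clock: 5.55
eef_pos: [486.5, -1.6, 114.6]
tool_rot: [-1.574, -0.0, -1.307]
force: [-0.2, -0.2, -0.6]
width: 56.2
```

```bash
python3 go.py 487.5 0.2 95
```

```text
t 5.55 p [486.5  -1.6 114.6] w 56.2 F [-0.2 -0.2 -0.6] units [-0.038  0.49   0.037] turn [ 0.034 -0.045  0.004] n 1 per row [-0.038  0.49   0.037]
```

apply_moves --commands '[[[-0.05, 0.25, 0.03, 0.03, -0.04, 0], [-0.02, 0.25, 0, 0, 0, 0], [-0.02, 0, 0, 0, 0, 0]]]'

```text
clock: 5.8
eef_pos: [487.8, 1.6, 95.1]
tool_rot: [-1.568, -0.001, -1.305]
force: [-0.6, -0.3, 0.2]
width: 56.1
```

```bash
python3 go.py 487.5 0.2 80
```

```text
t 5.8 p [487.8   1.6  95.1] w 56.1 F [-0.6 -0.3  0.2] units [ 0.031  0.376 -0.017] turn [-0.027 -0.02   0.013] n 1 per row [ 0.031  0.376 -0.017]
```

apply_moves --commands '[[[0.03, 0.2, -0.01, 0, 0, 0], [0, 0.15, 0, 0, 0, 0], [0, 0.05, 0, 0, 0, 0]]]'

```text
clock: 6.05
eef_pos: [488.4, 0.3, 78.6]
tool_rot: [-1.567, -0.001, -1.305]
force: [-0.7, 0.5, -0.2]
width: 56.4
```

```bash
python3 go.py 487.5 0.2 73
```

```text
t 6.05 p [4.884e+02 3.000e-01 7.860e+01] w 56.4 F [-0.7  0.5 -0.2] units [-0.003  0.139 -0.023] turn [-0.044 -0.018  0.017] n 1 per row [-0.003  0.139 -0.023]
```

apply_moves --commands '[[[0, 0.09, -0.02, -0.04, -0.02, 0.01], [0, 0.05, 0, 0, 0, 0], [0, 0, 0, 0, 0, 0]]]'

```text
clock: 6.3
eef_pos: [487.7, -0.4, 72.1]
tool_rot: [-1.571, -0.001, -1.303]
force: [-0.0, 0.0, 3.1]
width: 56.0
```

```bash
python3 go.py 487.5 0.2 73;  python3 -c "
from h import *
snap('scene','pics/s4.png',(170,100,330,260),3)"
```

```text
t 6.3 p [ 4.877e+02 -4.000e-01  7.210e+01] w 56.0 F [-0.   0.   3.1] units [-0.016 -0.022 -0.002] turn [ 0.002 -0.001  0.01 ] n 1 per row [-0.016 -0.022 -0.002]
```

View pics/s4.png

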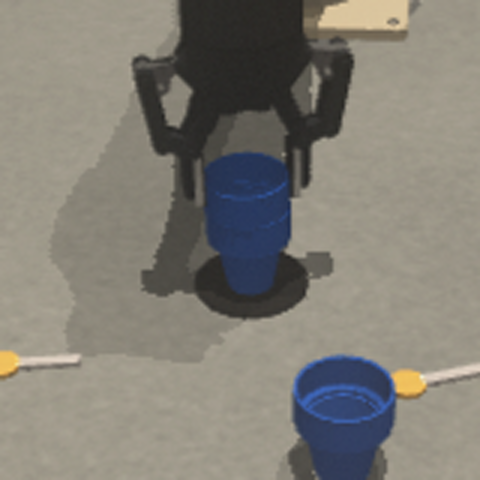

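B is fully nested: its shoulder is on the host rim, contact force is 3 N, and z is as predicted. Now release and go up.

apply_moves --commands '[[[0, 0, 0, 0, 0, 0], [0, 0, 0, 0, 0, 0], [0, 0, 0, 0, 0, 0], [0, 0, 0, 0, 0, 0], [0, 0, 0, 0, 0, 0], [0, 0, 0, 0, 0, 0]]]' --claw 85

```text
clock: 6.85
eef_pos: [488.1, 0.1, 72.9]
tool_rot: [-1.57, -0.001, -1.303]
force: [0.6, 0.5, -0.5]
width: 85.0
```

apply_moves --commands '[[[0, -0.3, 0, 0, 0, 0], [0, -0.5, 0, 0, 0, 0], [0, -0.6, 0, 0, 0, 0], [0, -0.6, 0, 0, 0, 0], [0, -0.6, 0, 0, 0, 0], [0, 0, 0, 0, 0, 0]]]'

```text
clock: 7.35
eef_pos: [486.3, 0.2, 179.7]
tool_rot: [-1.575, 0.001, -1.303]
force: [1.2, 0.6, 0.1]
width: 84.8
```

```bash
python3 go.py 663.5 73.6 130
```

```text
t 7.35 p [4.863e+02 2.000e-01 1.797e+02] w 84.8 F [1.2 0.6 0.1] units [-0.596  1.222  4.762] turn [ 0.049  0.003 -0.008] n 6 per row [-0.099  0.204  0.794]
```

apply_moves --commands '[[[-0.1, 0, 0.8, 0, 0, 0], [-0.1, 0.1, 0.8, 0, 0, 0], [-0.1, 0.2, 0.8, 0, 0, 0], [-0.1, 0.2, 0.8, 0, 0, 0], [-0.1, 0.2, 0.8, 0, 0, 0], [-0.1, 0.2, 0.5, 0, 0, 0], [0, 0, 0, 0, 0, 0]]]'

```text
clock: 7.93
eef_pos: [656.8, 72.8, 140.2]
tool_rot: [-1.575, 0.002, -1.306]
force: [-1.1, -0.0, -0.4]
width: 85.2
```

```bash
python3 go.py 663.5 73.6 100
```

```text
t 7.9333 p [656.8  72.8 140.2] w 85.2 F [-1.1 -0.  -0.4] units [0.026 1.004 0.172] turn [ 0.053 -0.032 -0.02 ] n 2 per row [0.013 0.502 0.086]
```

apply_moves --commands '[[[0.01, 0.5, 0.09, 0.03, -0.02, 0], [0.01, 0.5, 0.09, 0.03, -0.02, 0], [0, 0, 0, 0, 0, 0]]]'

```text
clock: 8.18
eef_pos: [663.6, 74.8, 96.7]
tool_rot: [-1.572, 0.002, -1.301]
force: [-0.5, 0.8, 0.4]
width: 84.9
```

```bash
python3 go.py 663.5 73.6 42
```

```text
t 8.1833 p [663.6  74.8  96.7] w 84.9 F [-0.5  0.8  0.4] units [ 0.032  1.367 -0.01 ] turn [ 0.009  0.029 -0.024] n 2 per row [ 0.016  0.684 -0.005]
```

apply_moves --commands '[[[0.01, 0.5, 0, 0, 0, 0], [0.01, 0.5, 0, 0, 0, 0], [0, 0.3, 0, 0, 0, 0], [0, 0.07, 0, 0, 0, 0], [0, 0, 0, 0, 0, 0]]]'

```text
clock: 8.6
eef_pos: [661.2, 72.5, 41.3]
tool_rot: [-1.575, 0.002, -1.302]
force: [0.1, -1.0, 0.2]
width: 84.9
```

```bash
python3 go.py 663.5 73.6 42
```

```text
t 8.6 p [661.2  72.5  41.3] w 84.9 F [ 0.1 -1.   0.2] units [-0.012 -0.018  0.062] turn [ 0.046  0.013 -0.022] n 1 per row [-0.012 -0.018  0.062]
```

apply_moves --commands '[[[-0.01, 0, 0.05, 0.04, 0, 0], [0, 0, 0, 0, 0, 0]]]'

```text
clock: 8.77
eef_pos: [663.5, 73.2, 42.8]
tool_rot: [-1.57, 0.002, -1.302]
force: [-1.3, 0.1, -0.6]
width: 85.4
```

apply_moves --commands '[[[0, 0, 0, 0, 0, 0], [0, 0, 0, 0, 0, 0], [0, 0, 0, 0, 0, 0], [0, 0, 0, 0, 0, 0], [0, 0, 0, 0, 0, 0], [0, 0, 0, 0, 0, 0], [0, 0, 0, 0, 0, 0], [0, 0, 0, 0, 0, 0]]]' --claw 45

```text
clock: 9.43
eef_pos: [666.6, 73.8, 47.8]
tool_rot: [-1.562, 0.001, -1.302]
force: [-0.9, 0.4, -0.4]
width: 56.5
```

```bash
python3 go.py 660 75.4 42
```

```text
t 9.4333 p [666.6  73.8  47.8] w 56.5 F [-0.9  0.4 -0.4] units [-0.083  0.144 -0.149] turn [-0.097  0.009 -0.01 ] n 1 per row [-0.083  0.144 -0.149]
```

apply_moves --commands '[[[0, -0.4, 0, 0, 0, 0], [0, -0.5, 0, -0.05, 0, 0], [0, -0.6, 0, -0.05, 0, 0], [0, -0.6, 0, 0, 0, 0], [0, -0.6, 0, 0, 0, 0], [0, -0.5, 0, 0, 0, 0], [0, -0.3, 0, 0, 0, 0], [0, 0, 0, 0, 0, 0]]]'

```text
clock: 10.1
eef_pos: [663.5, 73.0, 189.8]
tool_rot: [-1.581, 0.002, -1.302]
force: [0.1, -0.0, 0.2]
width: 56.3
```

```bash
python3 go.py 487.5 0.2 178
```

```text
t 10.1 p [663.5  73.  189.8] w 56.3 F [ 0.1 -0.   0.2] units [ 0.589  0.342 -4.722] turn [ 0.115  0.007 -0.021] n 6 per row [ 0.098  0.057 -0.787]
```

apply_moves --commands '[[[0.1, 0.03, -0.8, 0.05, 0, 0], [0.1, 0.03, -0.8, 0.03, 0, 0], [0.1, 0.03, -0.8, 0.03, 0, 0], [0.1, 0.03, -0.8, 0, 0, 0], [0.1, 0.03, -0.8, 0, 0, 0], [0.1, 0.03, -0.5, 0, 0, 0], [0, 0, 0, 0, 0, 0]]]'

```text
clock: 10.68
eef_pos: [486.3, 0.6, 176.5]
tool_rot: [-1.575, 0.004, -1.3]
force: [-0.9, -0.0, -1.5]
width: 56.3
```

```bash
python3 go.py 487.5 0.2 170
```

```text
t 10.6833 p [486.3   0.6 176.5] w 56.3 F [-0.9 -0.  -1.5] units [0.019 0.161 0.027] turn [ 0.048  0.038 -0.041] n 1 per row [0.019 0.161 0.027]
```

```bash
python3 - <<'E'
from h import *
print(readout.read_state()["eef_pos"])
snap('scene','pics/s5.png',(170,80,330,240),3)
d=np.load('pics/s5.npz')
for x in (478,482,486): print(x,fit3(d,x,2,131))
E
python3 go.py 487.5 0.2 150
```

```text
[486.30168123   0.62957798 176.46660969]
478 (array([  2. , 125.7]), np.float64(93.9))
482 (array([  2.5, 127.9]), np.float64(113.3))
486 (array([  2.6, 132. ]), np.float64(133.2))
t 10.7333 p [488.3   1.6 176.6] w 56.2 F [-1.1  0.6 -0.3] units [ 0.03   0.665 -0.027] turn [ 0.025  0.045 -0.041] n 1 per row [ 0.03   0.665 -0.027]
```

View pics/s5.png

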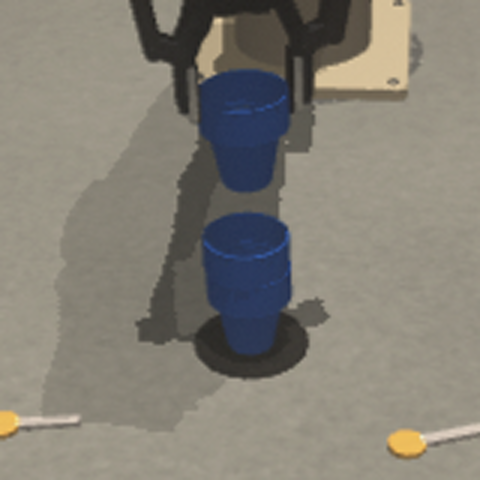

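A is held upright at y≈2.3, and the stack below stands at y≈2.2. The base is about 47 mm below the TCP, so I expect seating at TCP z≈99.

apply_moves --commands '[[[0.02, 0.3, -0.01, 0.02, 0.04, -0.04], [0, 0.2, 0, 0, 0, 0], [0, 0, 0, 0, 0, 0]]]'

```text
clock: 10.98
eef_pos: [490.9, 1.8, 155.6]
tool_rot: [-1.567, -0.0, -1.302]
force: [0.1, -0.7, -0.8]
width: 56.5
```

```bash
python3 go.py 488 0.4 125
```

```text
t 10.9833 p [490.9   1.8 155.6] w 56.5 F [ 0.1 -0.7 -0.8] units [ 0.014  0.764 -0.081] turn [-0.041  0.01   0.001] n 1 per row [ 0.014  0.764 -0.081]
```

apply_moves --commands '[[[0.01, 0.25, -0.07, -0.04, 0, 0], [0, 0.2, 0, 0, 0, 0], [0, 0, 0, 0, 0, 0]]]'

```text
clock: 11.23
eef_pos: [491.3, 2.2, 136.0]
tool_rot: [-1.569, 0.0, -1.3]
force: [-0.4, -0.7, -0.6]
width: 56.3
```

```bash
python3 go.py 488 0.4 118
```

```text
t 11.2333 p [491.3   2.2 136. ] w 56.3 F [-0.4 -0.7 -0.6] units [ 0.023  0.451 -0.092] turn [-0.021  0.037 -0.002] n 1 per row [ 0.023  0.451 -0.092]
```

apply_moves --commands '[[[0.03, 0.2, -0.09, -0.02, 0.03, 0], [0.01, 0.2, -0.02, 0, 0, 0], [0, 0, 0, 0, 0, 0]]]'

```text
clock: 11.48
eef_pos: [488.9, 0.1, 118.7]
tool_rot: [-1.569, 0.0, -1.301]
force: [1.0, 0.1, -0.4]
width: 56.1
```

```bash
python3 go.py 488 0.4 104
```

```text
t 11.4833 p [4.889e+02 1.000e-01 1.187e+02] w 56.1 F [ 1.   0.1 -0.4] units [-0.013  0.367 -0.019] turn [-0.018  0.02  -0.001] n 1 per row [-0.013  0.367 -0.019]
```

apply_moves --commands '[[[-0.01, 0.2, -0.02, -0.02, 0.02, 0], [0, 0.15, 0, 0, 0, 0], [0, 0.05, 0, 0, 0, 0]]]'

```text
clock: 11.73
eef_pos: [488.4, 0.2, 101.5]
tool_rot: [-1.57, -0.0, -1.304]
force: [-0.5, -0.2, 0.1]
width: 56.3
```

```bash
python3 go.py 488 0.4 99
```

```text
t 11.7333 p [4.884e+02 2.000e-01 1.015e+02] w 56.3 F [-0.5 -0.2  0.1] units [-0.007  0.062 -0.009] turn [-0.007 -0.006  0.001] n 1 per row [-0.007  0.062 -0.009]
```

apply_moves --commands '[[[0, 0.07, 0, 0, 0, 0], [0, 0.04, 0, 0, 0, 0]]]'

```text
clock: 11.9
eef_pos: [489.9, -0.6, 97.6]
tool_rot: [-1.568, -0.002, -1.304]
force: [-2.5, -1.6, 29.9]
width: 56.0
```

```bash
python3 go.py 488 0.4 96
```

```text
t 11.9 p [489.9  -0.6  97.6] w 56.0 F [-2.5 -1.6 29.9] units [-0.037  0.04  -0.04 ] turn [-0.037 -0.011  0.02 ] n 1 per row [-0.037  0.04  -0.04 ]
```

Contact force is 30 N, so A has seated. I'll relieve that and release.

apply_moves --commands '[[[0, -0.03, 0, 0, 0, 0], [0, 0, 0, 0, 0, 0]]]'

```text
clock: 12.07
eef_pos: [491.2, -1.1, 99.6]
tool_rot: [-1.565, -0.003, -1.305]
force: [-0.5, -0.2, -1.3]
width: 56.1
```

apply_moves --commands '[[[0, 0, 0, 0, 0, 0], [0, 0, 0, 0, 0, 0], [0, 0, 0, 0, 0, 0], [0, 0, 0, 0, 0, 0], [0, 0, 0, 0, 0, 0], [0, 0, 0, 0, 0, 0]]]' --claw 85

```text
clock: 12.57
eef_pos: [491.0, -0.7, 99.2]
tool_rot: [-1.565, -0.002, -1.304]
force: [-0.1, -1.1, -0.0]
width: 84.7
```

apply_moves --commands '[[[0, -0.3, 0, 0, 0, 0], [0, -0.5, 0, 0, 0, 0], [0, -0.6, 0, 0, 0, 0], [0, -0.6, 0, 0, 0, 0], [0, -0.6, 0, 0, 0, 0], [0, -0.6, 0, 0, 0, 0], [0, 0, 0, 0, 0, 0]]]'

```text
clock: 13.15
eef_pos: [488.2, -0.6, 230.5]
tool_rot: [-1.572, -0.001, -1.304]
force: [0.8, 0.5, -0.7]
width: 85.2
```

```bash
python3 - <<'E'
from h import *
snap('scene','pics/s6.png',(120,60,400,270),2.8)
s,t=np.load('pics/s6.npz'),None
for z0 in(4,28,52): pass
u=blue(s); c=[sil(s,484.5,2.2,z) for z in(4,28,52)]; m=np.maximum.reduce(c)
b=proj(s,[484.5,2.2,60])[0].astype(int); w=slice(b[1]-35,b[1]+40),slice(b[0]-30,b[0]+30)
print("mismatch",np.abs(m[w]-u[w]).sum()/m.sum())
print("odd",fit([s],471,208.8,0,True))
E
python3 go.py 488 0.4 200
```

```text
mismatch 0.09575095
odd (array([473.5, 208.6]), np.float64(0.1))
t 13.2 p [487.1  -0.5 228.8] w 85.2 F [-0.1  0.4 -0.4] units [-0.015  0.72   0.03 ] turn [ 0.046 -0.01   0.001] n 1 per row [-0.015  0.72   0.03 ]
```

View pics/s6.png

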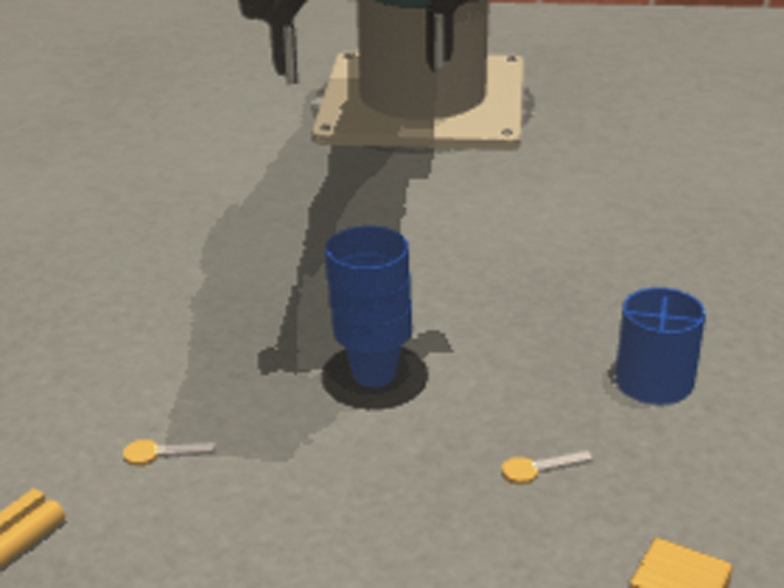

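```bash
python3 - <<'E'
from h import *
s=np.load('pics/s6.npz')
print((proj(s,[[484.5,2.2,4],[484.5,2.2,116]])-[120,60])*2.8)
u=blue(s); m=np.maximum.reduce([sil(s,484.5,2.2,z) for z in(4,28,52)])
for v in range(144,200,6):
    a=np.where(u[v,235:275]>0)[0]; b=np.where(m[v,235:275]>.5)[0]
    print(v,a.min()+235,a.max()+235,b.min()+235,b.max()+235) if len(a) and len(b) else 0
E
```

```text
[[372.58286257 370.35636973]
 [368.67868674 239.98543298]]
144 239 263 238 266
150 236 265 237 266
156 237 265 238 266
162 238 265 238 266
168 239 266 238 266
174 239 266 239 266
180 240 265 240 265
186 244 261 244 262
192 246 260 245 260
```

The edges agree within 1 px; the top cup sits about 1 px (≈2 mm) to the left, which is within the nesting play. I'll move the arm clear and check height and lean from both views.

apply_moves --commands '[[[0.9, 0, 0, 0, 0, 0], [0.9, 0, 0, 0, 0, 0], [0.9, 0, 0, 0, 0, 0], [0.9, 0, 0, 0, 0, 0], [0.9, 0, 0, 0, 0, 0], [0.9, 0, 0, 0, 0, 0], [0, 0, 0, 0, 0, 0]]]'

```text
clock: 13.78
eef_pos: [544.3, -211.8, 221.3]
tool_rot: [-1.582, 0.006, -1.291]
force: [0.6, -1.3, 0.7]
width: 85.1
```

```bash
python3 - <<'E'
from h import *
snap('scene','pics/s7.png',(216,120,296,220),5);snap('top','pics/t7.png',(200,180,310,280),5)
for n in"st":
    d=np.load(f'pics/{n}7.npz'); m=blue(d); u,v=proj(d,[484.5,2.2,60])[0].astype(int); w=slice(v-40,v+45),slice(u-32,u+32)
    def cost(p):  # x,y, lean x,y per 24mm, spacing
        q=np.maximum.reduce([sil(d,p[0]+p[2]*i,p[1]+p[3]*i,4+p[4]*i) for i in range(3)]); return np.abs(q[w]-m[w]).sum()
    for sp in (22,23,24,25,26,28):
        r=minimize(lambda p:cost([*p,sp]),[484,2,0,0],method='Nelder-Mead',options=dict(initial_simplex=[[484,2,0,0],[488,2,0,0],[484,6,0,0],[484,2,2,0],[484,2,0,2]],maxiter=150)); print(n,sp,r.x.round(1),round(r.fun,1))
a=cv2.resize(cv2.imread('pics/s7.png'),(400,500));b=cv2.resize(cv2.imread('pics/t7.png'),(400,500));cv2.imwrite('pics/st7.png',np.hstack([a,b]))
E
```

```text
s 22 [ 4.834e+02  2.000e+00  1.600e+00 -3.000e-01] 94.3
s 23 [482.6   2.8   3.9  -0.5] 94.9
s 24 [ 4.832e+02  2.300e+00  5.200e+00 -1.000e-01] 97.2
s 25 [4.822e+02 2.200e+00 7.500e+00 2.000e-01] 99.6
s 26 [4.81e+02 2.20e+00 9.70e+00 3.00e-01] 103.3
s 28 [482.4   2.2  12.5   0.7] 107.1
t 22 [483.3   1.7   1.1  -0.8] 30.7
t 23 [483.7   2.2   0.9  -1.2] 27.7
t 24 [483.7   2.4   0.7  -1.2] 26.9
t 25 [483.6   2.2   0.7  -1.1] 26.6
t 26 [ 4.837e+02  1.800e+00  4.000e-01 -9.000e-01] 27.8
t 28 [ 4.838e+02  2.200e+00  2.000e-01 -1.100e+00] 26.1
```

View pics/st7.png

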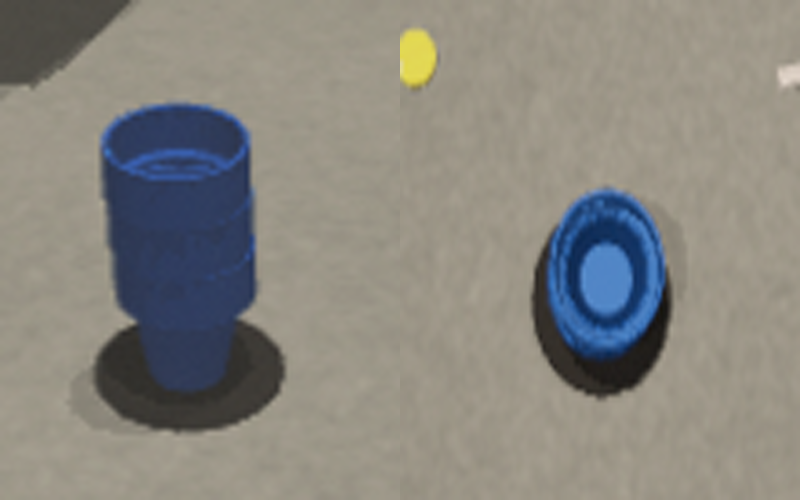

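The stack is straight, and the cup spacing fits no more than 24 mm. There is about 1 mm of sideways play per cup, and the arm is clear.

```bash
python3 -c "
from h import *
print(finish_job())"
```

```text
the job is handed in; nothing more can be done
None
```

Both loose tapered cups are nested in the host cup on the mat. I put the second cup (B) in first, then cup A, and handed the job in after about 14 s of robot time.

**Final checks**
- **Stack:** it stands upright on the mat with all three cups nested. The top view fits a 24 mm spacing about as well as 25–28 mm, with each cup shifted sideways by about 1 mm. The scene view fits 22–24 mm slightly better. Neither view measures spacing precisely; the height and contact when each cup seated agree with full nesting.
- **Odd cup:** it is still upright where it was, measured the same as at the start to within 1.5 mm.
- **Arm:** it was open, about 220 mm from the stack and touching nothing.

**What did not go perfectly**
- Seating cup A briefly read 30 N at the wrist. That is under the limits, and I backed off before releasing.
- At fixed 24 mm spacing, the scene-view fit also suggested a lean of about 5 mm per cup towards the camera. That view cannot separate lean from height, and the top view showed under 1 mm in that direction, so I trusted the top view.

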